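Stand up the toppled subframe bolt and shut the carrier's keeper bar

ROBOT

A 6-joint arm with a two-finger parallel gripper is mounted at the origin on the work surface. World frame = base frame: x ahead of the robot, y to its left, z up, the work surface at z = 0. Lengths are in m, angles in rad, forces in N, time in s.
With the tool pointing down it reaches from about 0.25 to 0.775 m from the base axis. Payload 4 kg.
Tool frame: the origin (TCP) lies at the centre of the arm's flange, where the gripper is bolted on; the fingertips stand 199 mm ahead of it and the grasp point (between the pads) lies 180 mm ahead of it (robot.tcp_to_tips is the z of the fingertips in the tool frame, in m); z points along the fingers, y is the line along which they close (so a half turn about z gives the same grasp; the last joint's range is limited). The gripper opens to 94 mm and grips with 3 to 60 N. Pads are 16 mm wide; open, the fingers measure 119 mm over their backs; the gripper's body (75 mm by 177 mm) begins 78 mm behind the grasp point.
Start: joints at [-1.338, 0.087, 1.371, -0, 1.684, -0.103], TCP at [0.181, -0.519, 0.405] pointing down, gripper open.
Joint ranges: [-3.1, 3.1], [-0.76, 2.03], [0.27, 2.55], [-1.08, 4.22], [0.17, 2.65], [-2.57, 2.57]. Speed limits (rad/s): [2.79, 2.79, 3.14, 3.14, 3.14, 3.14].

INTERFACE

Orientations are given as [roll, pitch, yaw] about the fixed x, y, z axes, in that order (R = Rz(yaw) Ry(pitch) Rx(roll)).
In Python, from bench import robot gives the robot as it stands.
- The arm moves only by the tool play_rows, never from a script. Its arguments are lists of equal length, an entry for each row: "translation": the shift along the tool's x, y, z scaled (see below), a list of three; "twist": the turn, a rotation vector about the tool's x, y, z scaled (see below), a list of three; "gripper": the opening, from -1 (shut) to 1 (fully open). A call has 1 to 8 rows; each row shifts and turns the commanded pose from where the row before left it, along the tool's axes as they then stand; what a row does not reach is not made up. The controller multiplies each number of a shift by 0.04 m and each number of a turn by 0.1 rad. A row lasts 1/10 s, in which the tool goes at most 50 mm and 8.59 degrees, less where a joint would pass 70% of its speed; a pose out of reach is approached as far as the arm can. A call with a number of a shift or a turn outside -1 to 1 is refused whole. A call with a gripper value outside its range is refused whole. The fingers move at their own pace and stop on an object; the grip force is fixed at half the most. Time passes only in rows, so rows that do not move let the fingers close. It gives the time, the measured TCP pose, the force, the opening and the grip force at its end, in the units of the state.
- robot.get_obs(): the state, without advancing time (a new reading comes with each control period).
- robot.snapshot(name): name is "scene" or "top" or "wrist"; returns the picture (400x640x3 uint8, red, green, blue); there is no depth.
- robot.camera_model(name): a dict with "camera_matrix" (3x3 intrinsics, pixels), "rvec" (rotation vector, rad) and "tvec" (3), from world to camera coordinates, as OpenCV has them. Camera axes: x right, y down, z forward; pixel columns grow to the right and rows downward; lengths in m; the calibration is good to about 2 mm. A picture is of the moment at which its call begins: read the wrist's pose just before it. camera_model takes no time and is no camera call; for the wrist camera it gives the pose at the moment of the call.
- robot.close_job(): hands the job in; it is judged then, once.
Trained networks look in the newest picture that a camera, given by its name, has taken for a name from the list of things; names that differ only in an ending like _2 or _b are one class to them, and where a whole thing is asked for, a point or a joint stands for the part that bears it (a point fixed in the world has none). Each returns a list of dicts, best first, with "score" (0 to 1); they miss things now and then, are a little off and sometimes report something else, mostly with a low value. They report only what shows in the picture. A call takes as long as a camera call. They do not tell look-alikes from the thing itself.
- robot.recognise(name, camera): "centre" ([x, y, z] in m, in world coordinates, good to about 4 mm: the middle of the surface that is visible of it).
- robot.spot_point(name, camera): "centre" ([x, y, z] in m, in world coordinates, good to about 4 mm: a listed point, or the origin of a listed thing).
The state is a dict: "time": time; "joint_positions": joint angles; "qvel": joint speeds; "joint_torque": joint torques, N m; "tool_pos": TCP position; "ee_rot": TCP orientation; "wrist_force": force on the tool from outside, world axes, zero at the start; "wrist_torque": the same for the moment, N m; "width": finger opening in m; "finger_force": force on a finger pad.
Only numpy, scipy, OpenCV 4.12 (cv2) and the standard library are available. Lean on these libraries where they do the work, as an engineer would, in place of code of your own. Each camera call takes 0.05 s, during which the arm holds its last target. There are 200 camera calls.

TASK

One of the two subframe bolts in the bolt carrier has toppled forward over the front lip. Stand it upright on its head again in its own bay, beside its mate, then swing the hinged keeper bar shut across both bolts until it snaps fully home past its spring detent. Do not knock over the bolt that is still standing, and leave the other things on the table where they are.

Things in the scene. Friction and masses are not known exactly. Their poses are not given: they have to be found in the camera images.
- carrier: Grey sheet-steel bolt carrier, heavy, immovable: 98 mm deep (x), 204 wide (y), 235 high over its handle. Origin on the table midway between its two bays; x to the back, y to its left, z up. Floor top at z = 8 mm, x = -56 to 42 mm. Side uprights at y = +100 and -100 mm, x = -12 to 22 mm.
- handle (a point): Middle of the black carrying handle, a 26 mm round bar along y right over the bolts: carrier x = -8, z = 215 mm. A gripper coming straight down at the bolts fouls it; with the tool tilted 25 to 45 degrees, its body leaning to the carrier's -x (robot) side, the fingers reach in below it.
- lip (a point): Middle of the front lip's inner face, on the floor (carrier x = -50 mm, z = 8 mm). The lip is 4 mm thick (to x = -54), its top at z = 57 mm, with a 26 mm wide notch down to z = 51 mm in front of each bay.
- rail (a point): Middle of the back rail's front face, behind the shanks (carrier x = 13 mm, y = 0, z = 61 mm). The rail spans z = 55 to 67 mm; prongs 31 mm apart, one either side of each shank, reach forward to x = -1 mm.
- left_bay (a point): Centre of the left bay, on the floor: carrier x = 0, y = +36, z = 8 mm; axes as the carrier's. Only low strips stand round a bolt's head: 19.5 mm to the front (7 mm high), 18 mm to the back (10 mm high) and 17.5 mm to either side (8 mm high).
- right_bay (a point): Centre of the right bay, of the same make: carrier x = 0, y = -36, z = 8 mm.
- fallen_bolt: Toppled dark flange bolt M14 x 100, about 165 g, 114 mm long: head 21 mm across flats, 10.5 mm high; flange 32 mm across, 3.5 mm thick; shank 14 mm across, 100 mm long. Origin: centre of the head's end face; z to the thread end. Head on its bay's floor, shank in the lip's notch, pointing to the carrier's -x, 40 deg above level. Pushed up to within 8 deg of upright it settles on its head.
- fallen_bolt_end (a point): Centre of the thread end of the toppled bolt, 114 mm from its origin; 122 mm above the table once the bolt stands on its head.
- mate_bolt: The other bolt, of the same sizes and axes, standing upright on its head in the other bay; loose.
- keeper (a joint): Angle of the keeper bar, rad: 0 = shut on its stop across the front of both shanks; grows as the free end swings out to the robot side; 1.7 to 2.2 at the start, 2.4 at most. It turns level and stays where left (0.04 N m friction). In the last 0.07 rad its nose meets a spring ball; 4 to 10 N at the knob pushes it past; below 0.03 the ball snaps it to 0 and holds it.
- keeper_hinge (a point): On the upright hinge pin of the steel keeper bar: carrier x = -18, y = +90, z = 63 mm. The bar is 8 mm thick, 10 mm tall (z = 58 to 68 mm); shut, it runs from here to the carrier's -y, its faces at carrier x = -22 and -14 mm. The toppled bolt is in its way.
- keeper_knob (a point): Middle of the keeper bar's black knob, z = 90 mm: an upright cylinder 20 mm across, z = 74 to 101 mm, on a lug (top at z = 66 mm), 125 mm along the bar from the pin and 28 mm off the bar to its front. Shut: carrier x = -46, y = -35 mm. It swings about the hinge at 128 mm radius.
- keeper_nose (a point): Free end of the keeper bar, 177 mm from the pin, z = 63 mm. Shut, it sits against the plunger housing on the right upright (housing top at z = 71 mm, carrier x = -34 to -12, y = -98 to -89 mm).
- tray_nut: Flange nut, 31 mm in diameter, 14 mm high, lying on the carrier's floor beside the right bay, next to the right upright. Leave alone.
- table_nut: A like nut lying on the table behind the carrier. Leave alone.
- anvil_block: Steel anvil block, 50 x 70 x 40 mm, on the table to the right of the carrier. Leave alone.
- ring_gauge: Steel thread ring gauge, a disc 60 mm in diameter, 17 mm high, behind the carrier. Leave alone.
- plug_gauge: Thread plug gauge, 104 mm long, 17 mm high, lying to the right in front of the carrier. Leave alone.
- caliper: Chrome vernier caliper, 235 mm long, lying on the table at the right. Leave alone.
- wrench: Steel spanner, 220 mm long, lying on the table at the left. Leave alone.
Not all that is in view belongs to the job. What is shaped like the fallen_bolt but orange or turquoise is not meant. Leave any orange or yellow look-alike of the mate_bolt alone.

How it is judged:
On the way, in this order (a step that is already met when the one before it is completed fails the run):
1. the toppled bolt stands upright on its head in its bay while the keeper bar is still open (angle between fallen_bolt's own z axis and vertical below 0.12 rad and x of fallen_bolt in the frame of carrier between -0.014 and 0.01 m and z of fallen_bolt in the frame of carrier between 0.004 and 0.012 m and (horizontal distance between fallen_bolt and left_bay below 0.016 m or horizontal distance between fallen_bolt and right_bay below 0.016 m) and value of joint keeper above 0.3 rad), for 0.3 s.
2. the keeper bar is shut past its detent (value of joint keeper below 0.02 rad), for 0.3 s.
At the end, for the whole second after the job is handed in: Both bolts stand at rest on their heads on the carrier's floor, within 7 degrees of upright and 16 mm of a bay's centre, and the keeper bar is shut past its detent (under 0.02 rad) (angle between each of fallen_bolt, mate_bolt's own z axis and vertical below 0.12 rad and x of fallen_bolt in the frame of carrier between -0.014 and 0.01 m and z of fallen_bolt in the frame of carrier between 0.004 and 0.012 m and (horizontal distance between fallen_bolt and left_bay below 0.016 m or horizontal distance between fallen_bolt and right_bay below 0.016 m) and x of mate_bolt in the frame of carrier between -0.014 and 0.01 m and z of mate_bolt in the frame of carrier between 0.004 and 0.012 m and (horizontal distance between mate_bolt and left_bay below 0.016 m or horizontal distance between mate_bolt and right_bay below 0.016 m) and value of joint keeper below 0.02 rad and linear speed of each of fallen_bolt, mate_bolt below 0.02 m/s); the robot touches nothing.
It fails at once if the standing bolt is knocked over (tipped by more than 20 degrees) (angle between mate_bolt's own z axis and vertical above 0.35 rad).
It fails at once if a bystander is moved by more than 30 mm (distance of any of tray_nut, table_nut, anvil_block, ring_gauge, plug_gauge, caliper, wrench from where it was at the start of the episode above 0.03 m).
It also fails if it takes over 64 s, if anything falls off the work surface, if the arm or the gripper's body presses on something with over 40 N, if the wrist force passes 120 N, or if a joint passes its speed limit or range.

## Working session

There is one attempt and no reset: what is moved stays moved. The work goes in short steps, Python scripts to look and compute and a tool call to move; the robot and the scene stay as the last step left them, time stands still between calls to the robot, and variables do not carry over. Pictures are saved under pics/ and viewed, at most 10 in all, crops included, and the job is handed in when it is done.

Besides the shell and the picture viewer there is one more tool, called after ">>>" as name(argument=value, ...) on one line, values as JSON. play_rows: Moves the arm, as the interface text tells. Its arguments: {"type":"object","properties":{"translation":{"type":"array","items":{"type":"array","items":{"type":"number","minimum":-1,"maximum":1}}},"twist":{"type":"array","items":{"type":"array","items":{"type":"number","minimum":-1,"maximum":1}}},"gripper":{"type":"array","items":{"type":"number"}}},"required":["translation","twist","gripper"]}

```bash
mkdir -p pics
cat > h.py <<'E'
import numpy as np, cv2
from scipy.spatial.transform import Rotation as R
from bench import robot
def snap(c,n):
    im=robot.snapshot(c); cv2.imwrite(f'pics/{n}.png',im[:,:,::-1]); return im
def proj(c,P):
    m=robot.camera_model(c)
    return cv2.projectPoints(np.array(P,float).reshape(-1,3),np.array(m['rvec'],float),np.array(m['tvec'],float),np.array(m['camera_matrix'],float),None)[0].reshape(-1,2).round(0)
E
python3 - <<'E'
from h import *
o=robot.get_obs();print({k:np.round(v,3) for k,v in o.items()})
a=snap('scene','s1');b=snap('top','t1')
for c in ('scene','top'):
  for n in ['carrier','handle','lip','rail','left_bay','right_bay','fallen_bolt','fallen_bolt_end','mate_bolt','keeper_hinge','keeper_knob','keeper_nose','tray_nut','plug_gauge','wrench']:
    r=robot.spot_point(n,c)[:3]
    print(c,n,[(np.round(d['centre'],3).tolist(),round(d['score'],2),proj(c,d['centre'])[0].tolist()) for d in r])
E
```

```text
{'time': np.float64(0.0), 'joint_positions': array([-1.338,  0.088,  1.372,  0.   ,  1.684, -0.103]), 'qvel': array([ 0.002, -0.   ,  0.   ,  0.001,  0.   , -0.   ]), 'joint_torque': array([-1.0000e-03, -3.4019e+01, -3.0242e+01,  7.2000e-02,  3.3000e-02,
       -0.0000e+00]), 'tool_pos': array([ 0.181, -0.519,  0.404]), 'ee_rot': array([-3.139, -0.   ,  0.336]), 'wrist_force': array([-0.53 ,  0.746,  0.731]), 'wrist_torque': array([ 0.025, -0.021,  0.012]), 'finger_force': np.float64(0.0), 'width': np.float64(0.094)}
scene carrier [([0.702, -0.006, 0.001], 0.87, [326.0, 244.0])]
scene handle [([0.693, -0.013, 0.214], 0.58, [323.0, 192.0])]
scene lip [([0.649, -0.009, 0.006], 0.86, [315.0, 232.0]), ([0.587, -0.217, 0.003], 0.32, [242.0, 253.0]), ([0.673, 0.08, 0.062], 0.29, [344.0, 210.0])]
scene rail [([0.712, -0.006, 0.059], 0.79, [329.0, 234.0]), ([0.513, 0.155, 0.064], 0.63, [330.0, 169.0])]
scene left_bay [([0.692, 0.029, 0.011], 0.8, [334.0, 234.0]), ([0.612, -0.044, 0.089], 0.52, [296.0, 211.0])]
scene right_bay [([0.704, -0.048, 0.007], 0.55, [315.0, 250.0])]
scene fallen_bolt
[... 1748 characters left out ...]
0.59, [333.0, 254.0]), ([0.616, -0.049, 0.091], 0.45, [331.0, 213.0])]
top mate_bolt [([0.513, -0.46, 0.005], 0.62, [447.0, 241.0]), ([0.838, -0.016, -0.002], 0.54, [320.0, 156.0]), ([0.637, 0.194, 0.001], 0.54, [264.0, 211.0])]
top keeper_hinge [([0.675, 0.078, 0.061], 0.97, [294.0, 197.0]), ([0.71, -0.005, 0.063], 0.56, [318.0, 187.0]), ([0.512, 0.15, 0.064], 0.55, [274.0, 245.0])]
top keeper_knob [([0.568, 0.154, 0.09], 0.71, [272.0, 228.0])]
top keeper_nose [([0.511, 0.151, 0.065], 0.53, [273.0, 245.0])]
top tray_nut [([0.701, -0.078, 0.005], 0.57, [338.0, 192.0])]
top plug_gauge [([0.591, -0.212, -0.002], 0.42, [376.0, 221.0])]
top wrench [([0.602, 0.421, -0.002], 0.56, [201.0, 222.0])]
```

```bash
python3 -c "
import cv2,numpy as np
a=cv2.imread('pics/s1.png');b=cv2.imread('pics/t1.png')
cv2.imwrite('pics/both.png',cv2.resize(np.vstack([a,b]),(480,600)))"
```

```text
(no output)
```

View pics/s1.png

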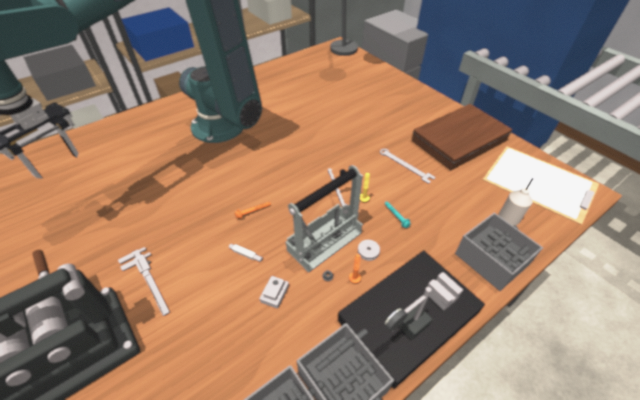

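View pics/t1.png

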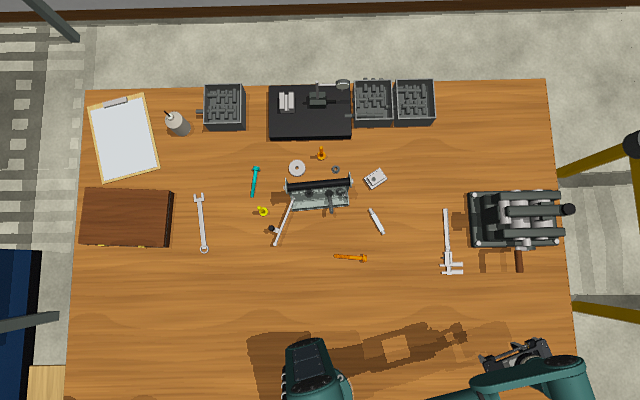

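The real toppled bolt is the dark one in the right bay: scene (300,230), top (330,202). The look-alikes I rule out are orange lying (252,210 / 350,258), teal lying (397,213 / 255,180), orange standing (355,268 / 320,153) and yellow standing (366,187 / 263,211). Next I'll fit the carrier pose and check one crop.

```bash
cat >> h.py <<'E'
import json,os
def carr():
    d=json.load(open('c.json')); return np.array([d[0],d[1],0]),R.from_euler('z',d[2])
def c2w(p): t,r=carr(); return t+r.apply(np.array(p,float))
def w2c(p): t,r=carr(); return r.inv().apply(np.array(p,float)-t)
def pose(g,tilt,yaw=0,off=.18):
    "grasp point in carrier m, tilt deg -> world TCP pos, Rot"
    t,r=carr(); s,c=np.sin(np.radians(tilt)),np.cos(np.radians(tilt))
    M=np.array([[c,0,s],[0,-1,0],[s,0,-c]]).T
    q=r*R.from_euler('z',yaw,degrees=True)*R.from_matrix(M)
    return c2w(g)-q.as_matrix()[:,2]*off,q
def cur():
    o=robot.get_obs(); return np.array(o['tool_pos']),R.from_euler('xyz',o['ee_rot']),o
def plan(wps,p=None,q=None):
    if p is None: p,q,_=cur()
    for (P,Q,n) in wps:
        rv=(q.inv()*Q).as_rotvec(); p0,q0=p,q
        n=max(n,int(np.ceil(max(np.linalg.norm(P-p)/.048,np.linalg.norm(rv)/.145,abs(rv).max()/.1))))
        while 1:
            T=[];W=[];p1,q1=p0,q0
            for i in range(1,n+1):
                pn=p0+(P-p0)*i/n; qn=q0*R.from_rotvec(rv*i/n)
                T.append((q1.inv().apply(pn-p1)/.04)); W.append((q1.inv()*qn).as_rotvec()/.1); p1,q1=pn,qn
            if np.abs(T).max()<=1 and np.abs(W).max()<=1.001: break
            n+=1
        print(n,'rows; world delta',np.round(P-p0,3)); 
        T=np.round(T,2).tolist();W=np.clip(np.round(W,2),-1,1).tolist()
        print(' T',T);print(' W',W)
        p,q=P,Q
E
python3 - <<'E'
from h import *
from scipy.optimize import least_squares
C=[((0,0),(.702,-.006)),((0,0),(.700,-.008)),((-.008,0),(.693,-.013)),((-.008,0),(.69,-.008)),((-.05,0),(.649,-.009)),((-.05,0),(.653,-.012)),((.013,0),(.712,-.006)),((.013,0),(.711,-.007)),((0,.036),(.692,.029)),((0,.036),(.698,.030)),((0,-.036),(.704,-.048)),((0,-.036),(.704,-.043)),((-.018,.09),(.673,.085)),((-.018,.09),(.675,.078))]
a=np.array([c[0] for c in C]);b=np.array([c[1] for c in C])
def f(v):
    c,s=np.cos(v[2]),np.sin(v[2]); return ((np.c_[a[:,0]*c-a[:,1]*s,a[:,0]*s+a[:,1]*c]+v[:2])-b).ravel()
s=least_squares(f,[.7,0,.1],loss='soft_l1',f_scale=.003); print(s.x,np.abs(s.fun).max()); json.dump(s.x.tolist(),open('c.json','w'))
for n,p in dict(head=(.705,-.045,.014),end=(.6155,-.0485,.09),knob=(.5685,.1555,.09),nose=(.512,.152,.063),hinge=(.674,.081,.06)).items(): print(n,w2c(p).round(3))
im=cv2.imread('pics/t1.png')[165:265,240:400]; cv2.imwrite('pics/crop1.png',cv2.resize(im,(800,500),interpolation=3))
e=w2c((.6155,-.0485,.09));print(R.from_matrix(np.eye(3)) is None)
# approach poses: grasp point on bolt at L=88
L=.088;g=np.array([-.010-L*np.cos(np.radians(40)),-.036,.022+L*np.sin(np.radians(40))]);print(g)
plan([(*pose(g+np.array([-.13,0,.12]),75),1)])
E
```

```text
[ 0.69993391 -0.00742197  0.08933167] 0.004864327619489217
head [ 0.002 -0.038  0.014]
end [-0.088 -0.033  0.09 ]
knob [-0.116  0.174  0.09 ]
nose [-0.173  0.176  0.063]
hinge [-0.018  0.09   0.06 ]
False
[-0.07741191 -0.036       0.07856531]
14 rows; world delta [ 0.142  0.442 -0.16 ]
 T [[0.5, -0.66, 0.28], [0.46, -0.67, 0.32], [0.42, -0.68, 0.36], [0.38, -0.69, 0.38], [0.33, -0.7, 0.41], [0.28, -0.71, 0.43], [0.23, -0.72, 0.44], [0.17, -0.73, 0.45], [0.12, -0.74, 0.46], [0.07, -0.74, 0.46], [0.01, -0.75, 0.45], [-0.04, -0.75, 0.44], [-0.09, -0.76, 0.43], [-0.14, -0.76, 0.41]]
 W [[-0.12, 0.93, 0.15], [-0.12, 0.93, 0.15], [-0.12, 0.93, 0.15], [-0.12, 0.93, 0.15], [-0.12, 0.93, 0.15], [-0.12, 0.93, 0.15], [-0.12, 0.93, 0.15], [-0.12, 0.93, 0.15], [-0.12, 0.93, 0.15], [-0.12, 0.93, 0.15], [-0.12, 0.93, 0.15], [-0.12, 0.93, 0.15], [-0.12, 0.93, 0.15], [-0.12, 0.93, 0.15]]
```

View pics/crop1.png

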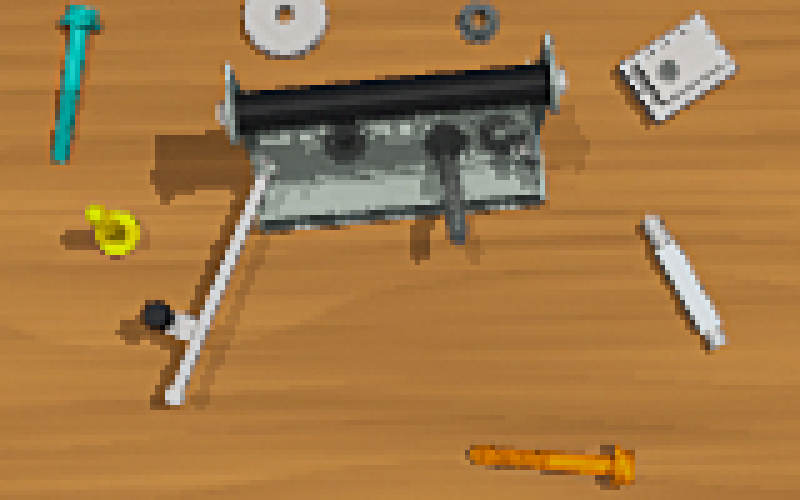

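The crop confirms it: the dark toppled bolt has its head at crop (443,140) and its end at (458,238) in the right bay. Its mate stands at (345,140), and the keeper is open to the left with its knob at (155,315). I'm moving to the pre-grasp pose.

>>> play_rows(translation=[[0.5, -0.66, 0.28], [0.46, -0.67, 0.32], [0.42, -0.68, 0.36], [0.38, -0.69, 0.38], [0.33, -0.7, 0.41], [0.28, -0.71, 0.43], [0.23, -0.72, 0.44], [0.17, -0.73, 0.45]], twist=[[-0.12, 0.93, 0.15], [-0.12, 0.93, 0.15], [-0.12, 0.93, 0.15], [-0.12, 0.93, 0.15], [-0.12, 0.93, 0.15], [-0.12, 0.93, 0.15], [-0.12, 0.93, 0.15], [-0.12, 0.93, 0.15]], gripper=[0, 0, 0, 0, 0, 0, 0, 0])

```text
time: 2.4
tool_pos: [0.2631, -0.2662, 0.3135]
ee_rot: [3.08, -0.751, 0.233]
wrist_force: [0.0, 1.1, -0.0]
width: 0.0471
finger_force: 0.0
```

>>> play_rows(translation=[[0.12, -0.74, 0.46], [0.07, -0.74, 0.46], [0.01, -0.75, 0.45], [-0.04, -0.75, 0.44], [-0.09, -0.76, 0.43], [-0.14, -0.76, 0.41], [0, 0, 0], [0, 0, 0]], twist=[[-0.12, 0.93, 0.15], [-0.12, 0.93, 0.15], [-0.12, 0.93, 0.15], [-0.12, 0.93, 0.15], [-0.12, 0.93, 0.15], [-0.12, 0.93, 0.15], [0, 0, 0], [0, 0, 0]], gripper=[0, 0, 0, 0, 0, 0, 0, 0])

```text
time: 3.2
tool_pos: [0.3241, -0.0776, 0.2448]
ee_rot: [3.122, -1.309, 0.108]
wrist_force: [-0.3, -0.6, 0.9]
width: 0.0467
finger_force: 0.0
```

Run:
```python
from h import *
p,q,o=cur();P,Q=pose(np.array([-.0774,-.036,.0786])+[-.13,0,.12],75)
print(p.round(3),P.round(3),np.degrees((q.inv()*Q).magnitude()),o['joint_positions'].round(2),o['width'],o['time'])
snap('wrist','w1')
for n in ['handle','fallen_bolt','fallen_bolt_end','mate_bolt','left_bay','right_bay','keeper_hinge','rail','lip']:
    r=robot.spot_point(n,'wrist')[:2]
    print(n,[(w2c(d['centre']).round(3).tolist(),round(d['score'],2),proj('wrist',d['centre'])[0].tolist()) for d in r])
```

```text
[ 0.324 -0.078  0.245] [ 0.323 -0.077  0.245] 0.2984885299486982 [-0.76 -0.62  2.47  1.47  0.81 -0.14] 0.04666440418095348 3.2
handle [([-0.008, -0.003, 0.217], 0.85, [285.0, 122.0])]
fallen_bolt [([0.125, 0.218, 0.015], 0.87, [174.0, 212.0]), ([-0.003, -0.036, 0.011], 0.54, [316.0, 263.0])]
fallen_bolt_end [([-0.086, -0.035, 0.091], 0.7, [314.0, 259.0]), ([0.009, 0.242, 0.01], 0.56, [126.0, 258.0])]
mate_bolt [([-0.046, 0.206, -0.003], 0.97, [134.0, 293.0]), ([0.14, -0.024, -0.004], 0.77, [310.0, 217.0])]
left_bay [([0.002, 0.032, 0.008], 0.67, [269.0, 262.0])]
right_bay [([-0.002, -0.033, 0.007], 0.65, [313.0, 265.0])]
keeper_hinge [([-0.02, 0.091, 0.066], 0.86, [219.0, 239.0]), ([-0.001, -0.038, 0.016], 0.7, [317.0, 259.0])]
rail [([0.014, -0.003, 0.064], 0.88, [293.0, 225.0]), ([-0.006, -0.071, 0.006], 0.71, [341.0, 267.0])]
lip [([-0.051, 0.002, 0.008], 0.85, [287.0, 289.0])]
```

View pics/w1.png

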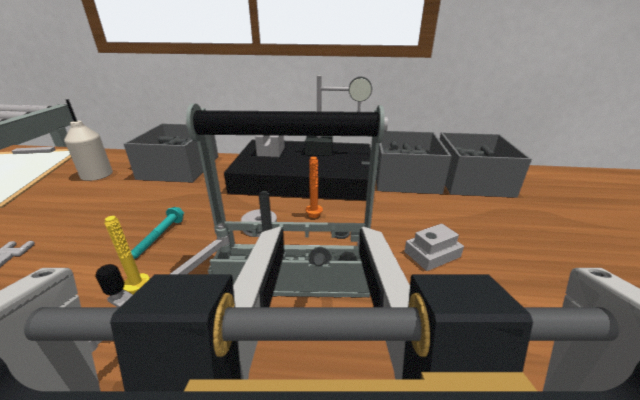

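Good alignment: the bolt end at (318,257) sits between the fingers (gap centre about x=320). Now I'll plan the reach.

```bash
cat >> h.py <<'E'
L=.097
def grasp(th,pv,L=L,r=.0105):
    "th: bolt lean deg from vertical toward -x"
    a=np.radians(th); ax=np.array([-np.sin(a),0,np.cos(a)]); pe=np.array([np.cos(a),0,np.sin(a)])
    return np.array([pv,-.036,.008])+r*pe+L*ax
E
python3 - <<'E'
from h import *
g=grasp(50,-.007);print(g)
plan([(*pose(g,78),8)])
E
```

```text
[-0.07455704 -0.036       0.07839386]
8 rows; world delta [ 0.129  0.014 -0.129]
 T [[-0.29, -0.01, 0.5], [-0.29, -0.01, 0.5], [-0.29, -0.01, 0.49], [-0.3, -0.01, 0.49], [-0.3, -0.01, 0.49], [-0.3, -0.01, 0.49], [-0.3, -0.01, 0.49], [-0.31, -0.01, 0.48]]
 W [[0.01, 0.06, 0.0], [0.01, 0.06, 0.0], [0.01, 0.06, 0.0], [0.01, 0.06, 0.0], [0.01, 0.06, 0.0], [0.01, 0.06, 0.0], [0.01, 0.06, 0.0], [0.01, 0.06, 0.0]]
```

>>> play_rows(translation=[[-0.29, -0.01, 0.5], [-0.29, -0.01, 0.5], [-0.29, -0.01, 0.49], [-0.3, -0.01, 0.49], [-0.3, -0.01, 0.49], [-0.3, -0.01, 0.49], [-0.3, -0.01, 0.49], [-0.31, -0.01, 0.48]], twist=[[0.01, 0.06, 0.0], [0.01, 0.06, 0.0], [0.01, 0.06, 0.0], [0.01, 0.06, 0.0], [0.01, 0.06, 0.0], [0.01, 0.06, 0.0], [0.01, 0.06, 0.0], [0.01, 0.06, 0.0]], gripper=[0, 0, 0, 0, 0, 0, 0, 0])

```text
time: 4.5
tool_pos: [0.4544, -0.0646, 0.1143]
ee_rot: [3.127, -1.358, 0.107]
wrist_force: [0.1, -0.5, 0.3]
width: 0.0469
finger_force: 0.0
```

Run:
```python
from h import *
p,q,o=cur();P,Q=pose(grasp(50,-.007),78)
print(p.round(4),P.round(4),np.degrees((q.inv()*Q).as_rotvec()),o['joint_positions'].round(2),o['wrist_force'].round(1))
im=snap('scene','s2'); robot.snapshot('wrist')
for n in ['fallen_bolt','fallen_bolt_end']:
    for c in ('wrist','scene'):
        print(n,c,[(w2c(d['centre']).round(3).tolist(),round(d['score'],2)) for d in robot.spot_point(n,c)[:4]])
```

```text
[ 0.4544 -0.0646  0.1143] [ 0.4535 -0.0656  0.1158] [-0.14484736  0.20774557  0.21226429] [-0.43  0.16  2.29  2.39  0.79 -1.11] [ 0.1 -0.5  0.3]
fallen_bolt wrist [([0.121, 0.216, 0.016], 0.64), ([-0.001, -0.037, 0.012], 0.57), ([0.1, 0.07, 0.003], 0.45)]
fallen_bolt scene [([0.121, 0.216, 0.013], 0.76), ([-0.25, -0.139, 0.02], 0.53), ([-0.001, -0.037, 0.014], 0.4)]
fallen_bolt_end wrist [([0.008, 0.246, 0.006], 0.92), ([-0.085, -0.033, 0.093], 0.71), ([0.014, -0.003, 0.061], 0.23)]
fallen_bolt_end scene [([0.014, 0.246, 0.007], 0.54), ([-0.088, -0.033, 0.091], 0.45)]
```

>>> play_rows(translation=[[0, 0, 0], [0, 0, 0], [0, 0, 0], [0, 0, 0], [0, 0, 0], [0, 0, 0], [0, 0, 0]], twist=[[0, 0, 0], [0, 0, 0], [0, 0, 0], [0, 0, 0], [0, 0, 0], [0, 0, 0], [0, 0, 0]], gripper=[-1, -1, -1, -1, -1, -1, -1])

```text
time: 5.5
tool_pos: [0.4535, -0.0643, 0.1154]
ee_rot: [3.126, -1.358, 0.109]
wrist_force: [-0.3, 0.1, 1.3]
width: 0.0132
finger_force: 30.0
```

Run:
```python
from h import *
p,q,o=cur();print(p.round(4),o['width'],o['finger_force'],o['wrist_force'].round(1))
g0=w2c(p+q.as_matrix()[:,2]*.18);print(g0.round(4))
w=[]
for th,pv,t in [(40,-.0075,69.5),(30,-.008,61),(20,-.009,52.5),(10,-.010,44),(2,-.0105,37)]:
    g=grasp(th,pv); g[1]=g0[1]; w.append((*pose(g,t),4))
plan(w)
```

```text
[ 0.4535 -0.0643  0.1154] 0.013222602518360225 29.986517429351807 [-0.3  0.1  1.3]
[-0.0746 -0.034   0.0774]
4 rows; world delta [0.02  0.002 0.037]
 T [[0.25, -0.0, 0.07], [0.25, -0.0, 0.07], [0.26, -0.0, 0.06], [0.26, -0.0, 0.05]]
 W [[-0.01, -0.36, 0.01], [-0.01, -0.36, 0.01], [-0.01, -0.36, 0.01], [-0.01, -0.36, 0.01]]
4 rows; world delta [0.025 0.002 0.032]
 T [[0.25, 0.0, 0.08], [0.25, 0.0, 0.07], [0.25, 0.0, 0.06], [0.25, 0.0, 0.05]]
 W [[0.0, -0.37, 0.0], [0.0, -0.37, 0.0], [0.0, -0.37, 0.0], [0.0, -0.37, -0.0]]
4 rows; world delta [0.03  0.003 0.028]
 T [[0.24, 0.0, 0.08], [0.24, 0.0, 0.07], [0.25, -0.0, 0.06], [0.25, 0.0, 0.05]]
 W [[-0.0, -0.37, -0.0], [0.0, -0.37, -0.0], [-0.0, -0.37, 0.0], [-0.0, -0.37, 0.0]]
4 rows; world delta [0.033 0.003 0.023]
 T [[0.24, 0.0, 0.08], [0.24, -0.0, 0.07], [0.24, 0.0, 0.06], [0.25, 0.0, 0.05]]
 W [[-0.0, -0.37, 0.0], [0.0, -0.37, -0.0], [0.0, -0.37, -0.0], [-0.0, -0.37, -0.0]]
4 rows; world delta [0.03  0.003 0.014]
 T [[0.2, 0.0, 0.07], [0.2, -0.0, 0.06], [0.2, 0.0, 0.05], [0.2, 0.0, 0.05]]
 W [[-0.0, -0.31, -0.0], [-0.0, -0.31, -0.0], [0.0, -0.31, -0.0], [-0.0, -0.31, -0.0]]
```

>>> play_rows(translation=[[0.25, 0, 0.07], [0.25, 0, 0.07], [0.26, 0, 0.06], [0.26, 0, 0.05], [0.25, 0, 0.08], [0.25, 0, 0.07], [0.25, 0, 0.06], [0.25, 0, 0.05]], twist=[[0, -0.36, 0], [0, -0.36, 0], [0, -0.36, 0], [0, -0.36, 0], [0, -0.37, 0], [0, -0.37, 0], [0, -0.37, 0], [0, -0.37, 0]], gripper=[-1, -1, -1, -1, -1, -1, -1, -1])

```text
time: 6.3
tool_pos: [0.4989, -0.0597, 0.1838]
ee_rot: [3.136, -1.063, 0.098]
wrist_force: [0.2, -0.1, -2.9]
width: 0.0137
finger_force: 30.0
```

>>> play_rows(translation=[[0.24, 0, 0.08], [0.24, 0, 0.07], [0.25, 0, 0.06], [0.25, 0, 0.05]], twist=[[0, -0.37, 0], [0, -0.37, 0], [0, -0.37, 0], [0, -0.37, 0]], gripper=[-1, -1, -1, -1])

```text
time: 6.7
tool_pos: [0.5285, -0.0568, 0.2118]
ee_rot: [3.137, -0.915, 0.098]
wrist_force: [-5.0, 1.3, 2.8]
width: 0.0132
finger_force: 30.0
```

Run:
```python
from h import *
p,q,o=cur();print(p.round(4),o['width'],o['wrist_force'].round(1),o['joint_positions'].round(2))
print('grasp',w2c(p+q.as_matrix()[:,2]*.18).round(4),grasp(20,-.009).round(4))
robot.snapshot('scene');robot.snapshot('top');robot.snapshot('wrist')
for n in ['fallen_bolt','fallen_bolt_end']:
    for c in ('wrist','scene','top'):
        print(n,c,[(w2c(d['centre']).round(3).tolist(),round(d['score'],2)) for d in robot.spot_point(n,c)[:4]])
w=[]
for th,pv,t in [(10,-.010,44),(2,-.0105,37)]:
    g=grasp(th,pv); g[1]=-.035; w.append((*pose(g,t),4))
plan(w)
```

```text
[ 0.5285 -0.0568  0.2118] 0.013199765871162642 [-5.   1.3  2.8] [-0.3  -0.01  2.    0.87  0.41  0.49]
grasp [-0.0325 -0.0335  0.1019] [-0.0323 -0.036   0.1027]
fallen_bolt wrist [([0.008, -0.038, 0.015], 0.71)]
fallen_bolt scene [([0.01, -0.034, 0.016], 0.72), ([-0.252, -0.142, 0.019], 0.66), ([0.119, 0.216, 0.011], 0.64)]
fallen_bolt top [([-0.258, -0.136, 0.019], 0.56), ([0.01, -0.035, 0.013], 0.55), ([0.12, 0.218, 0.016], 0.53), ([-0.061, 0.434, -0.002], 0.43)]
fallen_bolt_end wrist [([0.012, 0.244, 0.009], 0.97), ([-0.035, -0.033, 0.122], 0.61), ([0.097, 0.069, 0.001], 0.2)]
fallen_bolt_end scene [([-0.038, -0.033, 0.119], 0.69), ([0.011, 0.243, 0.007], 0.45)]
fallen_bolt_end top [([0.011, 0.245, 0.008], 0.66), ([-0.037, -0.034, 0.123], 0.55)]
4 rows; world delta [0.034 0.002 0.023]
 T [[0.24, 0.01, 0.08], [0.25, 0.01, 0.07], [0.25, 0.01, 0.06], [0.25, 0.01, 0.05]]
 W [[-0.0, -0.37, 0.01], [-0.0, -0.37, 0.01], [-0.0, -0.37, 0.01], [-0.0, -0.37, 0.01]]
4 rows; world delta [0.03  0.003 0.014]
 T [[0.2, 0.0, 0.07], [0.2, 0.0, 0.06], [0.2, -0.0, 0.05], [0.2, 0.0, 0.05]]
 W [[-0.0, -0.31, -0.0], [-0.0, -0.31, -0.0], [0.0, -0.31, -0.0], [-0.0, -0.31, -0.0]]
```

Run:
```python
from h import *
w=[]
for th,pv,t,n in [(15,-.006,44.5,4),(7,-.0095,37,4),(3,-.0095,36,2)]:
    g=grasp(th,pv); g[1]=-.0345; w.append((*pose(g,t),n))
plan(w)
```

```text
4 rows; world delta [0.028 0.002 0.021]
 T [[0.21, 0.0, 0.06], [0.21, 0.0, 0.05], [0.22, 0.0, 0.04], [0.22, 0.0, 0.04]]
 W [[-0.0, -0.35, 0.01], [-0.0, -0.35, 0.01], [-0.0, -0.35, 0.01], [-0.0, -0.35, 0.01]]
4 rows; world delta [0.028 0.002 0.017]
 T [[0.2, -0.0, 0.05], [0.2, 0.0, 0.04], [0.2, -0.0, 0.04], [0.2, -0.0, 0.03]]
 W [[0.0, -0.33, -0.0], [0.0, -0.33, 0.0], [0.0, -0.33, -0.0], [0.0, -0.33, 0.0]]
2 rows; world delta [0.009 0.001 0.002]
 T [[0.11, -0.0, 0.05], [0.11, -0.0, 0.05]]
 W [[0.0, -0.09, -0.0], [-0.0, -0.09, 0.0]]
```

>>> play_rows(translation=[[0.21, 0, 0.06], [0.21, 0, 0.05], [0.22, 0, 0.04], [0.22, 0, 0.04], [0.2, 0, 0.05], [0.2, 0, 0.04], [0.2, 0, 0.04], [0.2, 0, 0.03]], twist=[[0, -0.35, 0.01], [0, -0.35, 0.01], [0, -0.35, 0.01], [0, -0.35, 0.01], [0, -0.33, 0], [0, -0.33, 0], [0, -0.33, 0], [0, -0.33, 0]], gripper=[-1, -1, -1, -1, -1, -1, -1, -1])

```text
time: 7.95
tool_pos: [0.5862, -0.0518, 0.2548]
ee_rot: [3.14, -0.654, 0.091]
wrist_force: [-5.2, 2.0, 13.2]
width: 0.0133
finger_force: 30.0
```

Run:
```python
from h import *
p,q,o=cur();print(p.round(4),o['width'],o['wrist_force'].round(1))
print('grasp',w2c(p+q.as_matrix()[:,2]*.18).round(4),grasp(7,-.0095).round(4))
snap('scene','s3');robot.snapshot('top');robot.snapshot('wrist')
for n in ['fallen_bolt','fallen_bolt_end','mate_bolt']:
    for c in ('wrist','scene','top'):
        print(n,c,[(w2c(d['centre']).round(3).tolist(),round(d['score'],2)) for d in robot.spot_point(n,c)[:5] if abs(w2c(d['centre'])[:2]).max()<.1])
im=cv2.imread('pics/s3.png')[150:280,250:410]; cv2.imwrite('pics/crop3.png',cv2.resize(im,(720,585),interpolation=3))
```

```text
[ 0.5862 -0.0518  0.2548] 0.01331056425716287 [-5.2  2.  13.2]
grasp [-0.0078 -0.034   0.1119] [-0.0109 -0.036   0.1056]
fallen_bolt wrist [([0.007, -0.039, 0.015], 0.87)]
fallen_bolt scene [([0.01, -0.033, 0.019], 0.47)]
fallen_bolt top []
fallen_bolt_end wrist [([-0.01, -0.033, 0.134], 0.65)]
fallen_bolt_end scene [([-0.012, -0.032, 0.13], 0.61), ([-0.009, -0.002, 0.215], 0.33)]
fallen_bolt_end top []
mate_bolt wrist []
mate_bolt scene [([0.001, 0.037, 0.008], 0.42)]
mate_bolt top [([-0.0, 0.034, 0.007], 0.48)]
```

View pics/crop3.png

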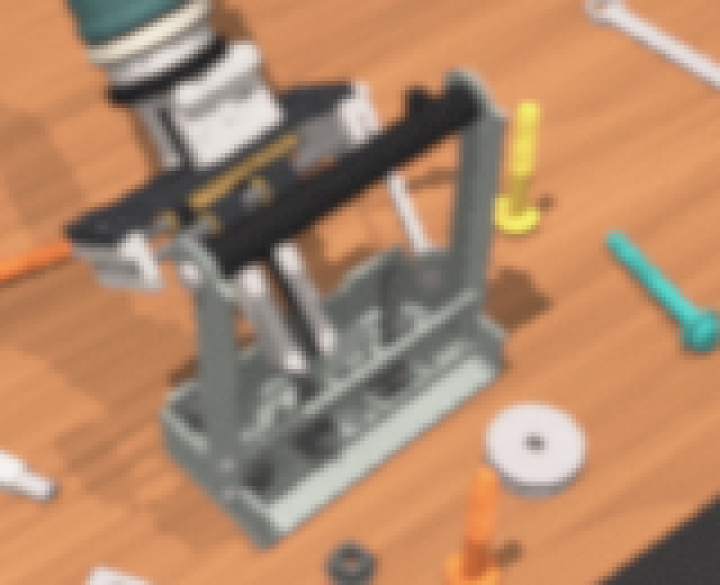

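The bolt leans about 9° but its head rests on the back strip (origin x≈+8 mm, z≈16 mm). So I'll go up a little, 10 mm to the front, then down.

Run:
```python
from h import *
p,q,o=cur()
g=w2c(p+q.as_matrix()[:,2]*.18); g[1]=-.0345
plan([(*pose(g+[-.002,0,.005],36.5),1),(*pose(g+[-.011,0,.004],36.5),2),(*pose(g+[-.011,0,-.007],36.5),3)])
```

```text
1 rows; world delta [ 0.001 -0.     0.007]
 T [[0.12, 0.01, -0.13]]
 W [[0.01, -0.19, 0.01]]
2 rows; world delta [-0.009 -0.001 -0.001]
 T [[-0.1, 0.0, -0.06], [-0.1, -0.0, -0.06]]
 W [[0.0, 0.0, 0.0], [0.0, 0.0, 0.0]]
3 rows; world delta [ 0.     0.    -0.011]
 T [[-0.05, 0.0, 0.07], [-0.05, 0.0, 0.07], [-0.05, 0.0, 0.07]]
 W [[0.0, 0.0, 0.0], [0.0, 0.0, 0.0], [0.0, 0.0, 0.0]]
```

>>> play_rows(translation=[[0.12, 0.01, -0.13], [-0.1, 0, -0.06], [-0.1, 0, -0.06], [0, 0, 0]], twist=[[0.01, -0.19, 0.01], [0, 0, 0], [0, 0, 0], [0, 0, 0]], gripper=[-1, -1, -1, -1])

```text
time: 8.95
tool_pos: [0.575, -0.0529, 0.2542]
ee_rot: [-3.139, -0.623, 0.089]
wrist_force: [-0.7, -0.9, -1.8]
width: 0.0132
finger_force: 30.0
```

```bash
cat >> h.py <<'E'
def look(names=('fallen_bolt','fallen_bolt_end'),cams=('wrist','scene')):
    p,q,o=cur();print(p.round(4),'w',o['width'].round(4),o['wrist_force'].round(1),'tilt',np.degrees(np.arccos(-q.as_matrix()[2,2])).round(1),'t',o['time'])
    print('grasp',w2c(p+q.as_matrix()[:,2]*.18).round(4))
    for c in cams: robot.snapshot(c)
    for n in names:
        for c in cams:
            print(n,c,[(w2c(d['centre']).round(3).tolist(),round(d['score'],2)) for d in robot.spot_point(n,c)[:5] if abs(w2c(d['centre'])[:2]).max()<.2])
E
python3 - <<'E'
from h import *
look()
E
```

```text
Traceback (most recent call last):
  File "h.py", line 44, in look
    p,q,o=cur();print(p.round(4),'w',o['width'].round(4),o['wrist_force'].round(1),'tilt',np.degrees(np.arccos(-q.as_matrix()[2,2])).round(1),'t',o['time'])
                                     ^^^^^^^^^^^^^^^^
AttributeError: 'float' object has no attribute 'round'
```

```bash
sed -i "s/o\['width'\].round(4)/round(float(o['width']),4)/" h.py
python3 - <<'E'
from h import *
look()
E
```

```text
[ 0.575  -0.0529  0.2542] w 0.0132 [-0.7 -0.9 -1.8] tilt 35.7 t 8.95
grasp [-0.0234 -0.0336  0.108 ]
fallen_bolt wrist [([-0.009, -0.036, 0.01], 0.58), ([-0.0, 0.001, 0.002], 0.5)]
fallen_bolt scene [([-0.006, -0.032, 0.01], 0.7)]
fallen_bolt_end wrist [([-0.026, -0.033, 0.129], 0.69), ([0.001, 0.034, 0.007], 0.67), ([-0.01, -0.035, 0.007], 0.57), ([-0.019, 0.09, 0.065], 0.57)]
fallen_bolt_end scene [([-0.025, -0.028, 0.124], 0.54), ([0.102, 0.071, -0.001], 0.39)]
```

>>> play_rows(translation=[[0.03, 0, 0.07], [0.03, 0, 0.07], [0.07, 0, 0.08], [0.07, 0, 0.07], [0.07, 0, 0.06], [0, 0, 0]], twist=[[0, 0, 0], [0, 0, 0], [0, -0.05, 0], [0, 0, 0], [0, 0, 0], [0, 0, 0]], gripper=[-1, -1, -1, -1, -1, -1])

```text
time: 9.85
tool_pos: [0.5937, -0.0514, 0.2518]
ee_rot: [-3.14, -0.623, 0.09]
wrist_force: [-2.1, -0.5, 1.9]
width: 0.0131
finger_force: 30.0
```

Run:
```python
from h import *
look()
```

```text
[ 0.5937 -0.0514  0.2518] w 0.0131 [-2.1 -0.5  1.9] tilt 35.7 t 9.85
grasp [-0.0047 -0.0341  0.1056]
fallen_bolt wrist [([0.002, -0.033, 0.004], 0.81)]
fallen_bolt scene [([0.004, 0.005, 0.001], 0.64), ([0.008, -0.036, 0.011], 0.56)]
fallen_bolt_end wrist [([-0.006, -0.035, 0.124], 0.9), ([0.013, -0.004, 0.065], 0.4)]
fallen_bolt_end scene [([-0.006, -0.034, 0.125], 0.55)]
```

>>> play_rows(translation=[[0, 0, 0], [0, 0, 0], [0, 0, 0], [0, 0, 0]], twist=[[0, 0, 0], [0, 0, 0], [0, 0, 0], [0, 0, 0]], gripper=[-0.3, -0.3, -0.3, -0.3])

```text
time: 10.55
tool_pos: [0.5931, -0.0514, 0.2508]
ee_rot: [-3.14, -0.621, 0.09]
wrist_force: [0.7, -0.0, -0.7]
width: 0.0326
finger_force: 0.0
```

Run:
```python
from h import *
look(cams=('wrist','scene','top'))
```

```text
[ 0.5931 -0.0514  0.2508] w 0.0326 [ 0.7 -0.  -0.7] tilt 35.6 t 10.55
grasp [-0.0055 -0.034   0.1045]
fallen_bolt wrist [([0.004, -0.035, 0.005], 0.7)]
fallen_bolt scene [([0.005, -0.037, 0.011], 0.51), ([0.002, 0.004, 0.001], 0.28)]
fallen_bolt top [([0.002, -0.037, 0.008], 0.38)]
fallen_bolt_end wrist [([0.002, -0.034, 0.123], 0.75)]
fallen_bolt_end scene [([0.004, -0.032, 0.122], 0.55)]
fallen_bolt_end top [([0.003, -0.034, 0.125], 0.37)]
```

The bolt now stands upright (origin ≈ (4,-36,8) mm, end ≈ (3,-34,123) mm in the carrier frame). I'm retreating along the tool axis, then going to the knob.

Run:
```python
from h import *
p,q,o=cur(); P1=p-q.as_matrix()[:,2]*.15
k=np.array([-.116,.174,.094]); s,c=np.sin(np.radians(25)),np.cos(np.radians(25))
plan([(P1,q,6),(*pose(k+np.array([-s,0,c])*.12,25),6)])
```

```text
6 rows; world delta [-0.087 -0.008  0.122]
 T [[-0.0, 0.0, -0.62], [0.0, 0.0, -0.63], [-0.0, 0.0, -0.62], [0.0, 0.0, -0.62], [0.0, 0.0, -0.63], [-0.0, 0.0, -0.62]]
 W [[0.0, 0.0, 0.0], [0.0, 0.0, 0.0], [0.0, 0.0, 0.0], [0.0, 0.0, 0.0], [0.0, 0.0, 0.0], [0.0, 0.0, 0.0]]
6 rows; world delta [-0.064  0.204 -0.007]
 T [[-0.17, -0.87, -0.08], [-0.17, -0.87, -0.08], [-0.18, -0.87, -0.07], [-0.18, -0.87, -0.07], [-0.18, -0.87, -0.06], [-0.18, -0.87, -0.06]]
 W [[-0.0, -0.31, 0.0], [-0.0, -0.31, 0.0], [-0.0, -0.31, 0.0], [-0.0, -0.31, 0.0], [-0.0, -0.31, 0.0], [-0.0, -0.31, 0.0]]
```

>>> play_rows(translation=[[0, 0, -0.3], [0, 0, -0.62], [0, 0, -0.62], [0, 0, -0.62], [0, 0, -0.62], [0, 0, -0.62], [0, 0, -0.3]], twist=[[0, 0, 0], [0, 0, 0], [0, 0, 0], [0, 0, 0], [0, 0, 0], [0, 0, 0], [0, 0, 0]], gripper=[-0.3, -0.3, -0.3, -0.3, -0.3, -0.3, -0.3])

```text
time: 11.7
tool_pos: [0.5064, -0.0594, 0.3748]
ee_rot: [3.141, -0.627, 0.091]
wrist_force: [0.7, -0.9, 0.2]
width: 0.0328
finger_force: 0.0
```

>>> play_rows(translation=[[-0.17, -0.87, -0.08], [-0.17, -0.87, -0.08], [-0.18, -0.87, -0.07], [-0.18, -0.87, -0.07], [-0.18, -0.87, -0.06], [-0.18, -0.87, -0.06], [0, 0, 0], [0, 0, 0]], twist=[[0, -0.31, 0], [0, -0.31, 0], [0, -0.31, 0], [0, -0.31, 0], [0, -0.31, 0], [0, -0.31, 0], [0, 0, 0], [0, 0, 0]], gripper=[0, 0, 0, 0, 0, 0, 0, 0])

```text
time: 12.5
tool_pos: [0.4433, 0.145, 0.364]
ee_rot: [-3.141, -0.436, 0.092]
wrist_force: [-0.3, 0.7, -0.3]
width: 0.0471
finger_force: 0.0
```

Run:
```python
from h import *
look(('fallen_bolt','fallen_bolt_end','keeper_knob','keeper_nose','keeper_hinge'),cams=('wrist','scene','top'))
cv2.imwrite('pics/w4.png',robot.snapshot('wrist')[:,:,::-1])
p,q,o=cur()
plan([(*pose([-.116,.174,.094],25),6)])
```

```text
[0.4433 0.145  0.364 ] w 0.0471 [-0.3  0.7 -0.3] tilt 25.0 t 12.5
grasp [-0.166   0.1751  0.2008]
fallen_bolt wrist [([0.004, -0.037, 0.009], 0.79)]
fallen_bolt scene [([0.006, -0.035, 0.009], 0.56)]
fallen_bolt top [([0.007, -0.036, 0.005], 0.38)]
fallen_bolt_end wrist [([0.002, -0.035, 0.127], 0.73), ([-0.02, 0.09, 0.066], 0.52)]
fallen_bolt_end scene [([0.004, -0.027, 0.122], 0.67)]
fallen_bolt_end top [([-0.019, 0.087, 0.062], 0.6), ([0.004, -0.033, 0.124], 0.52)]
keeper_knob wrist [([-0.121, 0.174, 0.094], 0.57), ([-0.006, -0.075, 0.007], 0.34)]
keeper_knob scene [([-0.115, 0.175, 0.085], 0.57), ([-0.049, 0.002, 0.002], 0.22)]
keeper_knob top [([0.003, -0.031, 0.009], 0.48), ([-0.12, 0.172, 0.089], 0.43)]
keeper_nose wrist [([-0.171, 0.176, 0.059], 0.83)]
keeper_nose scene [([-0.172, 0.174, 0.064], 0.64)]
keeper_nose top [([-0.175, 0.172, 0.065], 0.72)]
keeper_hinge wrist [([-0.019, 0.092, 0.066], 0.72)]
keeper_hinge scene [([-0.018, 0.092, 0.062], 0.85), ([0.001, 0.003, -0.001], 0.54)]
keeper_hinge top [([-0.017, 0.087, 0.06], 0.7)]
6 rows; world delta [ 0.05   0.004 -0.107]
 T [[-0.0, 0.0, 0.49], [-0.0, 0.0, 0.49], [-0.0, 0.0, 0.49], [-0.0, 0.0, 0.49], [-0.0, 0.0, 0.49], [-0.0, 0.0, 0.49]]
 W [[-0.0, 0.0, 0.0], [-0.0, 0.0, 0.0], [-0.0, 0.0, 0.0], [-0.0, 0.0, 0.0], [-0.0, 0.0, 0.0], [-0.0, 0.0, 0.0]]
```

View pics/w4.png

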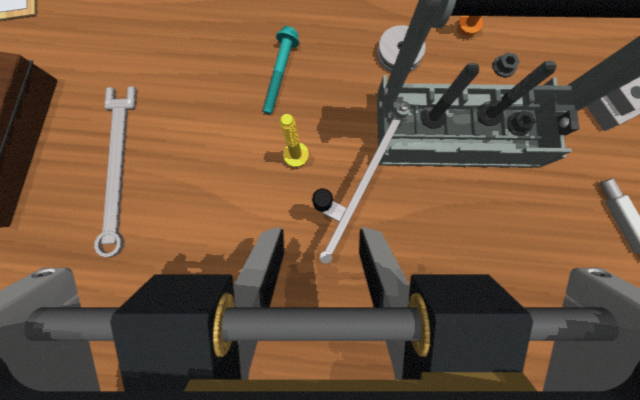

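Both bolts stand (shanks near (460,95) and (522,92)), and the knob at (322,200) is centred between the fingers. I'll descend and grip it.

>>> play_rows(translation=[[0, 0.01, 0.49], [0, 0.01, 0.49], [0, 0.01, 0.49], [0, 0, 0.49], [0, 0, 0.49], [0, 0, 0.49], [0, 0, 0]], twist=[[0, 0, 0], [0, 0, 0], [0, 0, 0], [0, 0, 0], [0, 0, 0], [0, 0, 0], [0, 0, 0]], gripper=[0, 0, 0, 0, 0, 0, 0])

```text
time: 14.15
tool_pos: [0.4926, 0.1478, 0.2543]
ee_rot: [-3.141, -0.429, 0.09]
wrist_force: [-0.4, 0.6, -0.5]
width: 0.0467
finger_force: 0.0
```

>>> play_rows(translation=[[0, 0, 0], [0, 0, 0], [0, 0, 0], [0, 0, 0], [0, 0, 0], [0, 0, 0]], twist=[[0, 0, 0], [0, 0, 0], [0, 0, 0], [0, 0, 0], [0, 0, 0], [0, 0, 0]], gripper=[-1, -1, -1, -1, -1, -1])

```text
time: 14.75
tool_pos: [0.4933, 0.1481, 0.2587]
ee_rot: [-3.14, -0.438, 0.09]
wrist_force: [-2.6, 0.4, 4.8]
width: 0.0197
finger_force: 30.0
```

Run:
```python
from h import *
p,q,o=cur();print(o['width'],o['wrist_force'].round(1),o['time']); g=w2c(p+q.as_matrix()[:,2]*.18);print(g.round(4))
k=np.array([-.115,.174]);off=g[:2]-k; off[1]=g[1]-.174
h=np.array([-.018,.09]);w=[]
phis=np.linspace(118.5,0,25)[1:]
for i,f in enumerate(phis):
    a=np.radians(257.4-f); kk=h+.128*np.array([np.cos(a),np.sin(a)])
    gg=np.array([*(kk+off*1),.094]); w.append((*pose(gg,25),1))
import io,contextlib
b=io.StringIO()
with contextlib.redirect_stdout(b): plan(w,p,q)
L=[l.strip() for l in b.getvalue().split('\n')]
for i in range(3): print([json.loads(l[2:])[0] if len(json.loads(l[2:]))==1 else json.loads(l[2:]) for l in [x for x in L if x.startswith('T')][8*i:8*i+8]])
```

```text
0.019654554253011682 [-2.6  0.4  4.8] 14.75
[-0.1156  0.1737  0.0957]
[[-0.15, 0.2, -0.03], [-0.14, 0.23, -0.06], [-0.12, 0.24, -0.06], [-0.1, 0.25, -0.05], [-0.08, 0.26, -0.04], [-0.06, 0.27, -0.03], [-0.04, 0.27, -0.02], [-0.02, 0.27, -0.01]]
[[0.0, 0.28, 0.0], [0.03, 0.27, 0.01], [0.05, 0.27, 0.02], [0.07, 0.27, 0.03], [0.09, 0.26, 0.04], [0.11, 0.25, 0.05], [0.13, 0.24, 0.06], [0.14, 0.22, 0.07]]
[[0.16, 0.21, 0.08], [0.18, 0.19, 0.08], [0.19, 0.18, 0.09], [0.21, 0.16, 0.1], [0.22, 0.14, 0.1], [0.23, 0.12, 0.11], [0.23, 0.09, 0.11], [0.24, 0.07, 0.11]]
```

>>> play_rows(translation=[[-0.15, 0.22, -0.03], [-0.14, 0.23, -0.06], [-0.12, 0.24, -0.06], [-0.1, 0.25, -0.05], [-0.08, 0.26, -0.04], [-0.06, 0.27, -0.03], [-0.04, 0.27, -0.02], [-0.02, 0.27, -0.01]], twist=[[0, 0, 0], [0, 0, 0], [0, 0, 0], [0, 0, 0], [0, 0, 0], [0, 0, 0], [0, 0, 0], [0, 0, 0]], gripper=[-1, -1, -1, -1, -1, -1, -1, -1])

```text
time: 15.55
tool_pos: [0.4697, 0.0652, 0.2577]
ee_rot: [-3.139, -0.439, 0.091]
wrist_force: [-4.0, 2.0, 6.0]
width: 0.0195
finger_force: 30.0
```

Run:
```python
from h import *
look(('keeper_knob','keeper_nose'),cams=('scene','top'))
```

```text
[0.4697 0.0652 0.2577] w 0.0195 [-4.  2.  6.] tilt 25.1 t 15.55
grasp [-0.1464  0.0935  0.0947]
keeper_knob scene [([-0.144, 0.097, 0.088], 0.75)]
keeper_knob top []
keeper_nose scene [([-0.187, 0.06, 0.066], 0.66), ([0.013, 0.001, 0.061], 0.21)]
keeper_nose top [([0.002, 0.04, 0.009], 0.7), ([-0.19, 0.055, 0.064], 0.51)]
```

Following well. I'll continue along the arc.

>>> play_rows(translation=[[0, 0.28, 0], [0.03, 0.27, 0.01], [0.05, 0.27, 0.02], [0.07, 0.27, 0.03], [0.09, 0.26, 0.04], [0.11, 0.25, 0.05], [0.13, 0.24, 0.06], [0.14, 0.22, 0.07]], twist=[[0, 0, 0], [0, 0, 0], [0, 0, 0], [0, 0, 0], [0, 0, 0], [0, 0, 0], [0, 0, 0], [0, 0, 0]], gripper=[-1, -1, -1, -1, -1, -1, -1, -1])

```text
time: 16.65
tool_pos: [0.5051, -0.0152, 0.257]
ee_rot: [-3.14, -0.437, 0.09]
wrist_force: [2.3, 5.0, 4.4]
width: 0.0193
finger_force: 30.0
```

>>> play_rows(translation=[[0.16, 0.21, 0.08], [0.18, 0.19, 0.08], [0.19, 0.18, 0.09], [0.21, 0.16, 0.1], [0.22, 0.14, 0.1]], twist=[[0, 0, 0], [0, 0, 0], [0, 0, 0], [0, 0, 0], [0, 0, 0]], gripper=[-1, -1, -1, -1, -1])

```text
time: 17.15
tool_pos: [0.5505, -0.046, 0.2566]
ee_rot: [-3.139, -0.436, 0.09]
wrist_force: [-0.5, 5.1, 6.3]
width: 0.0197
finger_force: 30.0
```

Run:
```python
from h import *
look(('keeper_knob','keeper_nose','fallen_bolt','fallen_bolt_end'),cams=('scene','top'))
p,q,o=cur()
plan([(*pose([-.046,-.035,.094],25),3)])
```

```text
[ 0.5505 -0.046   0.2566] w 0.0197 [-0.5  5.1  6.3] tilt 25.0 t 17.15
grasp [-0.0762 -0.0245  0.0934]
keeper_knob scene [([-0.074, -0.025, 0.086], 0.82), ([0.001, 0.039, 0.006], 0.32)]
keeper_knob top [([-0.075, -0.027, 0.087], 0.52)]
keeper_nose scene [([-0.056, -0.076, 0.065], 0.66)]
keeper_nose top [([-0.059, -0.084, 0.065], 0.51)]
fallen_bolt scene [([-0.056, -0.079, 0.063], 0.54), ([0.008, -0.035, 0.011], 0.46)]
fallen_bolt top [([-0.048, 0.001, 0.006], 0.69), ([0.004, -0.035, 0.008], 0.48)]
fallen_bolt_end scene [([0.0, -0.032, 0.12], 0.43)]
fallen_bolt_end top [([0.002, -0.034, 0.126], 0.39)]
3 rows; world delta [ 0.032 -0.008  0.001]
 T [[0.24, 0.09, 0.1], [0.24, 0.09, 0.1], [0.24, 0.09, 0.1]]
 W [[-0.01, -0.0, 0.0], [-0.01, -0.0, 0.0], [-0.01, -0.0, 0.0]]
```

>>> play_rows(translation=[[0.24, 0.1, 0.1], [0.24, 0.08, 0.1], [0.24, 0.06, 0.1], [0.12, 0, 0.05], [0.08, 0, 0.03], [0, 0, 0]], twist=[[0, 0, 0], [0, 0, 0], [0, 0, 0], [0, 0, 0], [0, 0, 0], [0, 0, 0]], gripper=[-1, -1, -1, -1, -1, -1])

```text
time: 18.25
tool_pos: [0.5867, -0.052, 0.2576]
ee_rot: [-3.14, -0.421, 0.092]
wrist_force: [-25.3, 1.1, 18.2]
width: 0.0194
finger_force: 30.0
```

Run:
```python
from h import *
look(('keeper_knob','keeper_nose','fallen_bolt','fallen_bolt_end'),cams=('scene','top'))
```

```text
[ 0.5867 -0.052   0.2576] w 0.0194 [-25.3   1.1  18.2] tilt 24.1 t 18.25
grasp [-0.0432 -0.0339  0.0933]
keeper_knob scene [([-0.045, -0.035, 0.088], 0.53)]
keeper_knob top [([-0.05, -0.036, 0.09], 0.58)]
keeper_nose scene [([-0.015, -0.087, 0.065], 0.63)]
keeper_nose top [([-0.02, -0.085, 0.067], 0.69), ([0.002, 0.0, 0.003], 0.36)]
fallen_bolt scene [([0.007, -0.035, 0.011], 0.6)]
fallen_bolt top [([0.005, -0.037, 0.008], 0.43)]
fallen_bolt_end scene [([0.001, -0.031, 0.124], 0.57)]
fallen_bolt_end top [([-0.02, -0.088, 0.066], 0.62), ([-0.129, -0.194, -0.001], 0.61)]
```

25 N reaction at the shut position: it is on its stop. I'll release and retreat.

>>> play_rows(translation=[[0, 0, 0], [0, 0, 0], [0, 0, 0], [0, 0, 0], [0, 0, 0]], twist=[[0, 0, 0], [0, 0, 0], [0, 0, 0], [0, 0, 0], [0, 0, 0]], gripper=[-0.1, -0.1, -0.1, -0.1, -0.1])

```text
time: 19.25
tool_pos: [0.5902, -0.0519, 0.2574]
ee_rot: [-3.14, -0.435, 0.09]
wrist_force: [0.6, 0.3, -0.2]
width: 0.0423
finger_force: 0.0
```

>>> play_rows(translation=[[0, 0, -0.3], [0, 0, -0.5], [0, 0, -0.6], [0, 0, -0.6], [0, 0, -0.6], [0, 0, -0.6], [0, 0, -0.3], [0, 0, 0]], twist=[[0, 0, 0], [0, 0, 0], [0, 0, 0], [0, 0, 0], [0, 0, 0], [0, 0, 0], [0, 0, 0], [0, 0, 0]], gripper=[-0.1, -0.1, -0.1, -0.1, -0.1, -0.1, -0.1, -0.1])

```text
time: 20.05
tool_pos: [0.5311, -0.0573, 0.3881]
ee_rot: [3.141, -0.441, 0.091]
wrist_force: [-0.0, 0.0, 0.9]
width: 0.0422
finger_force: 0.0
```

Run:
```python
from h import *
look(('keeper_knob','keeper_nose','fallen_bolt','fallen_bolt_end','mate_bolt'),cams=('scene','top','wrist'))
cv2.imwrite('pics/w5.png',robot.snapshot('wrist')[:,:,::-1])
```

```text
[ 0.5311 -0.0573  0.3881] w 0.0422 [-0.   0.   0.9] tilt 25.3 t 20.05
grasp [-0.0958 -0.0347  0.2253]
keeper_knob scene [([-0.048, -0.03, 0.089], 0.75)]
keeper_knob top [([-0.05, -0.033, 0.088], 0.53)]
keeper_knob wrist [([-0.053, -0.033, 0.093], 0.92)]
keeper_nose scene [([-0.018, -0.086, 0.067], 0.62)]
keeper_nose top [([-0.022, -0.086, 0.065], 0.43)]
keeper_nose wrist [([-0.02, -0.086, 0.06], 0.87)]
fallen_bolt scene [([0.005, -0.034, 0.007], 0.71)]
fallen_bolt top [([0.004, -0.035, 0.006], 0.58)]
fallen_bolt wrist [([0.003, -0.038, 0.007], 0.78)]
fallen_bolt_end scene [([0.005, -0.032, 0.122], 0.43), ([-0.019, 0.093, 0.06], 0.43)]
fallen_bolt_end top [([-0.014, -0.001, 0.216], 0.74), ([0.005, -0.032, 0.126], 0.6)]
fallen_bolt_end wrist [([0.004, -0.034, 0.123], 0.82)]
mate_bolt scene [([0.14, -0.022, -0.0], 0.68), ([0.001, 0.038, 0.01], 0.41)]
mate_bolt top [([0.135, -0.023, -0.006], 0.49), ([0.002, 0.036, 0.011], 0.41)]
mate_bolt wrist [([-0.0, 0.033, 0.01], 0.57), ([0.141, -0.024, -0.006], 0.57)]
```

View pics/w5.png

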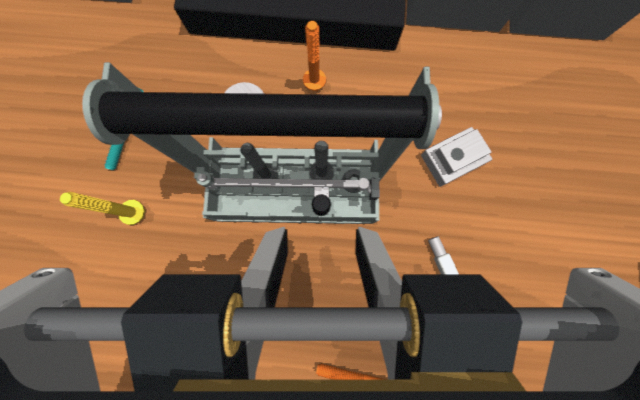

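The picture shows the bar lying across both shanks, with the knob at (320,204) and the nose at (362,184). I'll check the bar angle by comparing with projections, without viewing another picture.

Run:
```python
from h import *
for f in (0,.03,.07):
    r=R.from_euler('z',-f); h=np.array([-.018,.09,0])
    print(f,proj('wrist',[c2w(h+r.apply(v)) for v in ([-.028,-.125,.101],[0,-.177,.068],[0,0,.068])]).tolist())
im=cv2.imread('pics/w5.png'); g=im[190:220,300:340].max(2)<50; ys,xs=np.where(g); print('dark knob',xs.mean()+300,ys.mean()+190,ys.min()+190,ys.max()+190)
m=robot.camera_model('wrist')
m=None
for f in (0,.03,.07):
    r=R.from_euler('z',-f); kc=np.array([-.018,.09,0])+r.apply([-.028,-.125,0])
    P=[c2w(kc+[.01*np.cos(a),.01*np.sin(a),z]) for z in (.074,.101) for a in np.linspace(0,6.28,40)]
    p=proj('wrist',P);print(f,p[:,0].min(),p[:,0].max(),p[:,1].min(),p[:,1].max())
```

```text
0 [[321.0, 202.0], [368.0, 181.0], [207.0, 181.0]]
0.03 [[320.0, 205.0], [368.0, 186.0], [207.0, 181.0]]
0.07 [[318.0, 210.0], [368.0, 192.0], [207.0, 181.0]]
dark knob 320.47058823529414 205.2579185520362 196 214
0 310.0 331.0 192.0 215.0
0.03 309.0 330.0 195.0 219.0
0.07 308.0 328.0 200.0 223.0
```

```bash
python3 -c "
from bench import robot
print(robot.close_job())"
```

```text
the job is handed in; nothing more can be done
None
```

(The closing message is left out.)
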